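# Put the cleaned microscope objectives back in their storage bases

## Task

Put the four cleaned objectives away: stand each one, lens up, right down in the storage base with the same colour, slim ones in the narrow bases and wide ones in the wide bases. They are optics, so set them down gently without dropping or tipping them over, and leave the eyepiece and the fluid bottle where they stand.

Things in the scene. Friction and masses are not known exactly. Their poses are not given: they have to be found in the camera images.
- slim_yellow: slim microscope objective, satin metal, yellow band round the top of its barrel, standing upright, lens up, among the other things. From the foot up: mounting thread diameter 20 to 5 mm, barrel diameter 26 to 56 mm, nose diameter 17 to the lens at 72 mm. About 0.14 kg. Origin: centre of the foot's underside, z up along the barrel
- slim_blue: slim microscope objective, satin metal, blue band round the top of its barrel, standing upright, lens up, among the other things. From the foot up: mounting thread diameter 20 to 5 mm, barrel diameter 26 to 56 mm, nose diameter 17 to the lens at 72 mm. About 0.14 kg. Origin: centre of the foot's underside, z up along the barrel
- wide_yellow: wide, shorter microscope objective, satin metal, yellow band round the top of its barrel, standing upright, lens up, among the other things. From the foot up: mounting thread diameter 32 to 5 mm, barrel diameter 40 to 48 mm, nose diameter 31 to the lens at 62 mm. About 0.24 kg. Origin: centre of the foot's underside, z up along the barrel
- wide_blue: wide, shorter microscope objective, satin metal, blue band round the top of its barrel, standing upright, lens up, among the other things. From the foot up: mounting thread diameter 32 to 5 mm, barrel diameter 40 to 48 mm, nose diameter 31 to the lens at 62 mm. About 0.24 kg. Origin: centre of the foot's underside, z up along the barrel
- narrow_yellow: narrow storage base: low black round cup on a flat yellow flange (diameter 70, 4 mm thick). Bore diameter 36, flaring to 46 at the rim; rim outside 54. Rim 20 mm, flat inner floor 6 mm above the bench. Loose, 0.35 kg, standing among the objectives. Origin: centre of its underside, z up
- narrow_blue: narrow storage base: low black round cup on a flat blue flange (diameter 70, 4 mm thick). Bore diameter 36, flaring to 46 at the rim; rim outside 54. Rim 20 mm, flat inner floor 6 mm above the bench. Loose, 0.35 kg, standing among the objectives. Origin: centre of its underside, z up
- broad_yellow: wide storage base: low black round cup on a flat yellow flange (diameter 84, 4 mm thick). Bore diameter 50, flaring to 60 at the rim; rim outside 68. Rim 20 mm, flat inner floor 6 mm above the bench. Loose, 0.35 kg, standing among the objectives. Origin: centre of its underside, z up
- broad_blue: wide storage base: low black round cup on a flat blue flange (diameter 84, 4 mm thick). Bore diameter 50, flaring to 60 at the rim; rim outside 68. Rim 20 mm, flat inner floor 6 mm above the bench. Loose, 0.35 kg, standing among the objectives. Origin: centre of its underside, z up
- eyepiece: black microscope eyepiece without any colour band, standing upright among the objectives: diameter 32, height 56 mm, on a bright metal tube of diameter 23. A bystander. Origin: centre of its underside
- fluid: amber bottle of lens fluid, white cap, diameter 30, height 75 mm, upright; a bystander. Origin: centre of its underside. (A stack of three whitish clear dishes, diameter 40, height 36 mm, stands among the things too. Things on the working area are under 80 mm high, at least 75 mm apart between centres; a 103 mm red blower and two low boxes stand beyond, x above 0.74 m)
Things that resemble listed ones, but are neither listed nor needed, are in the scene too. What is shaped like the narrow_yellow but purple is not meant. Leave any green look-alike of the wide_yellow alone.

How it is judged:
By the outcome, as a careful person would: the job done as asked, in the order asked, and still so for the second after the job is handed in, with the robot touching nothing.
It also fails if it takes over 104 s, if anything falls off the work surface, if the arm or the gripper's body presses on something with over 40 N, if the wrist force passes 120 N, or if a joint passes its speed limit or range.

## Robot

A 7-joint arm with a two-finger parallel gripper is mounted at the origin on the work surface. World frame = base frame: x ahead of the robot, y to its left, z up, the work surface at z = 0. Lengths are in mm, angles in rad, forces in N, time in s.
With the tool pointing down it reaches from about 400 to 925 mm from the base axis. Payload 4.1 kg.
Tool frame: the origin (TCP) lies on the mounting face of the last link; the fingertips stand 173 mm ahead of it and the grasp point (between the pads) lies 155 mm ahead of it (grip_depth is the distance from the TCP to the grasp point, in mm); z points along the fingers, y is the line along which they close (so a half turn about z gives the same grasp; the last joint's range is limited). The gripper opens to 85 mm and grips with 20 to 120 N. Pads are 22 mm wide; open, the fingers measure 114 mm over their backs; the gripper's body (76 mm by 85 mm) begins 54 mm behind the grasp point. The pads swing forward as they close: fully open they stand 13 mm farther back than shut.
Start: joints at [1.181, 0.398, 0.045, 1.537, -0.019, 1.207, -0.051], TCP at [186.4, -622.714, 404.747] pointing down, gripper open.
Joint ranges: [-2.82, 2.82], [-0.49, 2.23], [-1.37, 1.46], [0, 2.46], [-1.36, 4.5], [0.23, 2], [-2.94, 2.94]. Speed limits (rad/s): [2.57, 2.57, 3.14, 3.14, 3.14, 3.14, 3.14].

## Interface

Orientations are given as a 3x3 rotation matrix whose columns are the frame's x, y, z axes.
In Python, from workcell import get_state, snapshot, camera_model, close_job, grip_depth gives the robot as it stands.
- The arm moves only by the tool move_arm, never from a script. Its argument "motion" is a list of rows, each a list of 2 entries, a list of its own where there are three numbers: the shift along the world's x, y, z as a fraction of full scale, then the turn, a rotation vector about the world's x, y, z as a fraction of full scale. A call has 1 to 8 rows; each row is the pose to reach, as a shift and turn from the pose commanded when the call began, turning the shorter way round; what a row does not reach only later rows make up. Full scale, the value 1, is 0.08 m for a shift and pi rad for a turn. A row lasts 1/8 s, in which the tool goes at most 62.5 mm and 10.7 degrees, less where a joint would pass 70% of its speed; a pose out of reach is approached as far as the arm can. A call with a number of a shift or a turn outside -1 to 1 is refused whole. A call with a gripper value outside its range is refused whole. "jaw" is the closure, from 0 (fully open) to 1 (shut), set as the call begins (left out, the last holds). The fingers move at their own pace and stop on an object; "force" is the grip in N (left out, the last holds). Time passes only in rows, so rows that repeat a pose let the fingers close. It gives the time, the measured TCP pose, the force, the opening and the grip force at its end, in the units of the state.
- get_state(): the state, without advancing time (a new reading comes with each control period).
- snapshot(name): name is "scene" or "top" or "wrist"; returns (picture, depth): 420x560x3 uint8, red, green, blue; 420x560 float32, mm along the optical axis (not along the pixel's ray), 0 where there is no reading.
- camera_model(name): a dict with "camera_matrix" (3x3 intrinsics, pixels), "distortion" ([k1, k2, p1, p2, k3] as OpenCV has them; the pictures are not rectified), "xyz" and "attitude" of the camera in the world. Camera axes: x right, y down, z forward; pixel columns grow to the right and rows downward; lengths in mm; the calibration is good to about 2 mm. A picture is of the moment at which its call begins: read the wrist's pose just before it. camera_model takes no time and is no camera call; for the wrist camera it gives the pose at the moment of the call.
- close_job(): hands the job in; it is judged then, once.
The state is a dict: "time": time; "joint_pos": joint angles; "joint_velocities": joint speeds; "joint_torque": joint torques, N m; "position": TCP position; "orientation": TCP orientation; "ft_force": force on the tool from outside, world axes, zero at the start; "wrist_torque": the same for the moment, N m; "finger_gap": opening from 0.0 (shut) to 1.0 (fully open); "gripper_force": force on a finger pad.
Only numpy, scipy, OpenCV 4.12 (cv2) and the standard library are available. Lean on these libraries where they do the work, as an engineer would, in place of code of your own. Each camera call takes 0.05 s, during which the arm holds its last target. There are 200 camera calls.

## Working session

There is one attempt and no reset: what is moved stays moved. The work goes in short steps, Python scripts to look and compute and a tool call to move; the robot and the scene stay as the last step left them, time stands still between calls to the robot, and variables do not carry over. Pictures are saved under pics/ and viewed, at most 14 in all, crops included, and the job is handed in when it is done.

Besides the shell and the picture viewer there is one more tool, called after ">>>" by a JSON object that holds its "method" and its "body". move_arm: Moves the arm, as the interface text tells. Shift numbers are shares of 0.08 m and turn numbers shares of pi rad, none past 1 either way. Its arguments: {"type":"object","properties":{"motion":{"type":"array"},"jaw":{"type":"number"},"force":{"type":"number"}},"required":["motion"]}

```bash
mkdir -p pics; ls
python3 - <<'E'
from workcell import *
import cv2,numpy as np
s=get_state();print(s['position'],s['orientation'],grip_depth,s['finger_gap'])
for n in("top","scene"):
    p,d=snapshot(n);cv2.imwrite(f"pics/{n}1.png",p[:,:,::-1]);np.savez(f"{n}1.npz",p=p,d=d);print(n,camera_model(n))
E
```

```text
pics
[ 186.33708813 -622.41719192  403.64101148] [[ 9.57979622e-01  2.86835403e-01 -7.03234758e-04]
 [ 2.86836233e-01 -9.57977796e-01  1.87565293e-03]
 [-1.35679620e-04 -1.99855049e-03 -9.99997994e-01]] 154.70000000000002 1.0028252845828496
top {'camera_matrix': array([[470.48908347,   0.        , 277.06315581],
       [  0.        , 470.48908347, 220.33984215],
       [  0.        ,   0.        ,   1.        ]]), 'distortion': array([0.01857521, 0.        , 0.        , 0.        , 0.        ]), 'xyz': array([320.84504324,  19.0159508 , 996.302292  ]), 'attitude': array([[-0.02570211, -0.98325915,  0.18039081],
       [-0.99964879,  0.02644515,  0.0017149 ],
       [-0.00645665, -0.18028338, -0.98359352]])}
scene {'camera_matrix': array([[419.85626267,   0.        , 279.47619595],
       [  0.        , 419.85626267, 224.0749753 ],
       [  0.        ,   0.        ,   1.        ]]), 'distortion': array([0.0060457, 0.       , 0.       , 0.       , 0.       ]), 'xyz': array([1093.76068593,  101.4748564 ,  673.78024066]), 'attitude': array([[-0.12369293,  0.70760791, -0.69569469],
       [ 0.99217657,  0.1001327 , -0.07455934],
       [ 0.016903  , -0.69947443, -0.7144577 ]])}
```

View pics/top1.png

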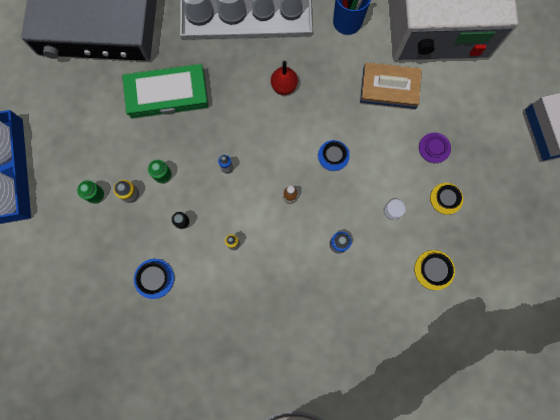

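View pics/scene1.png

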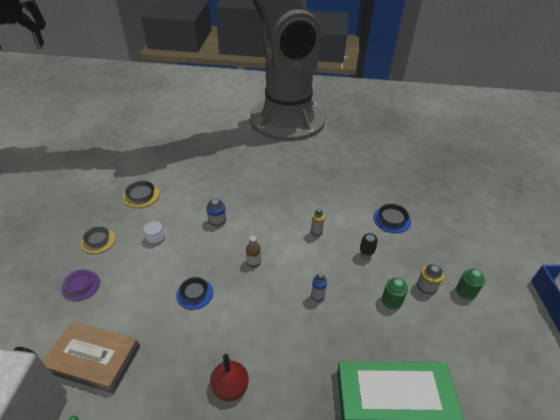

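The top view shows these candidates:
- **Objectives:** slim_blue (225,162), slim_yellow (232,241), wide_yellow (125,189), wide_blue (341,241).
- **Green look-alikes:** (159,170) and (90,190). These are not wanted.
- **Blue bases:** (334,155) and (153,278).
- **Yellow bases:** (447,198) and (435,270).
- **Purple base:** (435,148). This is not wanted.
- **Bystanders:** eyepiece (180,220), bottle (291,193), dishes (395,209).

Next I'll measure positions and sizes, and check the identities in one enlarged crop.

```bash
cat > h.py <<'E'
import numpy as np,cv2
from scipy.optimize import least_squares
from workcell import *
def cloud(n,d,m=None):
    m=m or camera_model(n)
    v,u=np.mgrid[:420,:560]
    q=cv2.undistortPoints(np.stack([u,v],-1).reshape(-1,1,2).astype(float),m['camera_matrix'],m['distortion']).reshape(420,560,2)
    P=np.dstack([q,np.ones((420,560))])*d[...,None]
    return P@np.array(m['attitude']).T+np.array(m['xyz'])
def circ(xy,r=None):
    c=np.median(xy,0)
    if r is None:
        f=least_squares(lambda p:np.hypot(*(xy-p[:2]).T)-p[2],[*c,15],loss='soft_l1');return f.x
    return least_squares(lambda p:np.hypot(*(xy-p).T)-r,c,loss='soft_l1').x
O=dict(slim_blue=(225,162),slim_yellow=(232,241),wide_yellow=(125,189),wide_blue=(341,241),eyepiece=(180,220),fluid=(291,193),dishes=(395,209),green1=(159,170),green2=(90,190))
B=dict(b1=(334,155),b2=(153,278),y1=(447,198),y2=(435,270),purple=(435,148))
E
python3 - <<'E'
from h import *
C={};I={}
for n in('top','scene'):
    z=np.load(n+'1.npz');C[n]=cloud(n,z['d']);I[n]=z['p'];print(n,'bench z',np.median(C[n][...,2][z['d']>0]))
for k,(u,v) in {**O,**B}.items():
    c0=np.median(C['top'][v-3:v+4,u-3:u+4].reshape(-1,3),0);out=[]
    for n in C:
        P=C[n].reshape(-1,3)
        if k in O: # iterate centre on points
            c=c0[:2]
            for _ in range(3):
                s=P[(np.hypot(*(P[:,:2]-c).T)<36)&(P[:,2]>12)&(P[:,2]<110)]
                if len(s)<5:break
                c=(s[:,:2].max(0)+s[:,:2].min(0))/2
            zt=np.percentile(s[:,2],98);t=s[s[:,2]>zt-5]
            out+=[n,len(s),s[:,:2].min(0).round(),s[:,:2].max(0).round(),zt.round(),'top',t[:,:2].mean(0).round(1)]
        else:
            c=c0[:2]
            for _ in range(3):
                s=P[(np.hypot(*(P[:,:2]-c).T)<55)&(P[:,2]>14)&(P[:,2]<40)]
                if len(s)<5:break
                c=(s[:,:2].max(0)+s[:,:2].min(0))/2
            f=circ(s[:,:2]);out+=[n,len(s),f.round(1),np.ptp(s[:,:2],0).round(),np.percentile(s[:,2],95).round()]
    print(k,*out)
a=cv2.resize(I['top'][135:300,70:260],None,fx=3,fy=3,interpolation=3);b=cv2.resize(I['top'][135:300,310:470],None,fx=1.4,fy=1.4,interpolation=3)
im=np.zeros((495,794,3),np.uint8);im[:,:570]=a;im[:231,570:]=b[:231,:224];c=cv2.resize(I['top'][215:265,317:366],(220,224),interpolation=3);im[240:464,570:790]=c
cv2.imwrite('pics/crop1.png',im[:,:,::-1])
E
```

```text
top bench z -0.0571384938290862
scene bench z -0.4045300076006697
slim_blue top 194 [609. 114.] [636. 138.] 72.0 top [621.9 126.2] scene 337 [616. 114.] [639. 140.] 72.0 top [626.8 126.8]
slim_yellow top 175 [441. 101.] [468. 127.] 74.0 top [453.7 114.1] scene 276 [448. 101.] [471. 128.] 71.0 top [458.5 114.5]
wide_yellow top 410 [550. 319.] [589. 360.] 64.0 top [569.2 338.2] scene 558 [552. 317.] [594. 358.] 62.0 top [574.5 337.4]
wide_blue top 361 [ 428. -129.] [468. -89.] 64.0 top [ 448.8 -109.1] scene 415 [ 433. -128.] [472. -88.] 62.0 top [ 453.4 -107.8]
eyepiece top 245 [486. 204.] [518. 238.] 59.0 top [502.7 222.3] scene 311 [494. 205.] [523. 237.] 57.0 top [506.7 221.1]
fluid top 211 [537. -23.] [565.   7.] 76.0 top [552.7  -8.2] scene 344 [549. -22.] [572.   7.] 75.0 top [556.9  -7.7]
dishes top 326 [ 497. -247.] [ 536. -208.] 39.0 top [ 516.5 -227.7] scene 339 [ 499. -248.] [ 540. -208.] 37.0 top [ 520.1 -227.3]
green1 top 388 [591. 249.] [630. 290.] 63.0 top [610.6 269.8] scene 576 [598. 248.] [635. 288.] 62.0 top [615.9 267.8]
green2 top 429 [550. 393.] [589. 435.] 64.0 top [570.1 412.5] scene 593 [556. 392.] [594. 433.] 62.0 top [574.3 411.9]
b1 top 215 [ 645.3 -107.3   22.6] [51. 51.] 22.0 scene 233 [ 648.2 -106.6   23. ] [51. 52.] 20.0
b2 top 341 [386.6 284.2  29.5] [66. 65.] 21.0 scene 198 [389.6 282.6  30.5] [70. 65.] 20.0
y1 top 231 [ 541.4 -344.6   22.9] [52. 52.] 21.0 scene 187 [ 544.8 -344.4   23.3] [51. 53.] 20.0
y2 top 336 [ 389.  -306.    29.5] [66. 67.] 22.0 scene 182 [ 391.9 -305.6   30.2] [66. 64.] 20.0
purple top 216 [ 656.3 -329.2   22.7] [52. 53.] 21.0 scene 232 [ 659.3 -328.7   23.3] [53. 52.] 20.0
```

View pics/crop1.png

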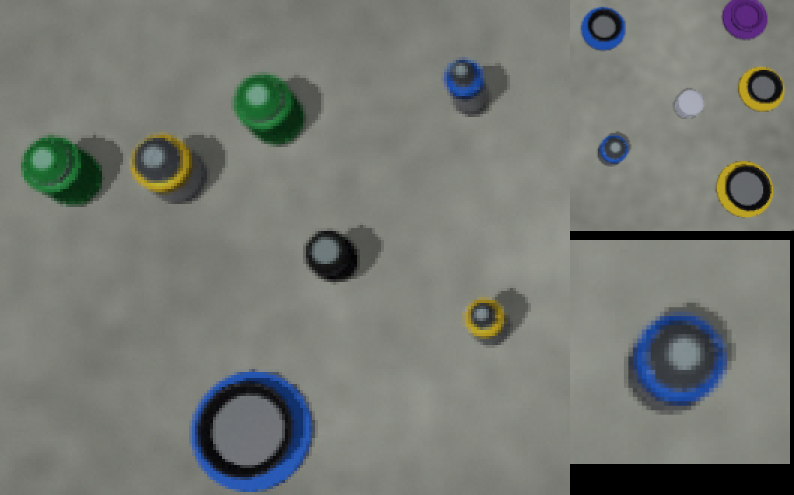

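The identities are clear: metal bodies with blue or yellow bands, and green and purple excluded. From the measured rim diameters, b1 is narrow_blue, b2 broad_blue, y1 narrow_yellow and y2 broad_yellow. I'm starting with wide_blue and turning the gripper on the way so that it closes along x.

>>> {"method": "move_arm", "body": {"motion": [[[0.25, 0.25, 0], [0, 0, 0.025]], [[0.5, 0.5, 0], [0, 0, 0.05]], [[0.75, 0.75, 0], [0, 0, 0.075]], [[1, 1, 0], [0, 0, 0.1]]], "jaw": 0.2, "force": 30}}

```text
time: 0.6
position: [268.5, -540.7, 404.9]
orientation: [[0.819, 0.574, 0.0], [0.574, -0.819, -0.0], [0.0, 0.0, -1.0]]
ft_force: [0.6, -0.5, -0.8]
finger_gap: 0.8
gripper_force: 0.0
```

>>> {"method": "move_arm", "body": {"motion": [[[0.25, 0.25, 0], [0, 0, 0.025]], [[0.5, 0.5, 0], [0, 0, 0.05]], [[0.75, 0.75, 0], [0, 0, 0.075]], [[1, 1, 0], [0, 0, 0.1]]]}}

```text
time: 1.1
position: [347.7, -461.4, 404.7]
orientation: [[0.602, 0.798, 0.0], [0.798, -0.602, -0.0], [-0.0, 0.0, -1.0]]
ft_force: [0.3, -1.2, 0.3]
finger_gap: 0.799
gripper_force: 0.0
```

>>> {"method": "move_arm", "body": {"motion": [[[0.25, 0.25, 0], [0, 0, 0.025]], [[0.5, 0.5, 0], [0, 0, 0.05]], [[0.75, 0.75, 0], [0, 0, 0.075]], [[1, 1, 0], [0, 0, 0.1]]]}}

```text
time: 1.6
position: [427.7, -381.4, 404.8]
orientation: [[0.326, 0.945, 0.0], [0.945, -0.326, -0.0], [-0.0, 0.0, -1.0]]
ft_force: [-0.3, 0.3, 0.1]
finger_gap: 0.799
gripper_force: 0.0
```

>>> {"method": "move_arm", "body": {"motion": [[[0.1, 0.25, 0], [0, 0, 0.027]], [[0.2, 0.5, 0], [0, 0, 0.054]], [[0.25, 0.75, 0], [0, 0, 0.08]], [[0.3075, 1, 0], [0, 0, 0.1075]]]}}

```text
time: 2.1
position: [451.8, -301.3, 404.7]
orientation: [[-0.006, 1.0, 0.0], [1.0, 0.006, 0.0], [0.0, 0.0, -1.0]]
ft_force: [0.2, 0.3, 0.6]
finger_gap: 0.801
gripper_force: 0.0
```

>>> {"method": "move_arm", "body": {"motion": [[[0, 0.33, -0.33], [0, 0, 0]], [[0, 0.67, -0.67], [0, 0, 0]], [[0, 1, -1], [0, 0, 0]]]}}

```text
time: 2.48
position: [451.4, -221.1, 324.1]
orientation: [[-0.003, 1.0, 0.001], [1.0, 0.003, -0.0], [-0.0, 0.001, -1.0]]
ft_force: [-0.7, 0.3, 0.3]
finger_gap: 0.799
gripper_force: 0.0
```

>>> {"method": "move_arm", "body": {"motion": [[[0, 0.33, -0.1], [0, 0, 0]], [[0, 0.67, -0.2], [0, 0, 0]], [[0, 1, -0.425], [0, 0, 0]]]}}

```text
time: 2.85
position: [451.8, -141.2, 291.1]
orientation: [[-0.003, 1.0, 0.002], [1.0, 0.003, -0.001], [-0.001, 0.002, -1.0]]
ft_force: [1.4, -0.2, 0.8]
finger_gap: 0.8
gripper_force: 0.0
```

>>> {"method": "move_arm", "body": {"motion": [[[0, 0.25, 0], [0, 0, 0]], [[0, 0.4275, 0], [0, 0, 0]], [[0, 0.4275, 0], [0, 0, 0]], [[0, 0.4275, 0], [0, 0, 0]], [[0, 0.4275, 0], [0, 0, 0]]]}}

```text
time: 3.48
position: [451.0, -109.4, 290.8]
orientation: [[0.001, 1.0, 0.0], [1.0, -0.001, -0.0], [-0.0, 0.0, -1.0]]
ft_force: [-0.4, -0.1, -0.7]
finger_gap: 0.795
gripper_force: 0.0
```

Run:
```python
from h import *
s=get_state();m=camera_model('wrist');p,d=snapshot('wrist');cv2.imwrite('pics/w1.png',p[:,:,::-1])
P=cloud('wrist',d,m).reshape(-1,3);P=P[(d>0).ravel()];print(s['position'],m['xyz'],np.median(P[:,2]))
t=P[(np.hypot(*(P[:,:2]-[451,-108]).T)<45)&(P[:,2]>12)&(P[:,2]<75)]
print(len(t),t.min(0),t.max(0))
for a,b in((56,70),(30,47)):
    q=t[(t[:,2]>a)&(t[:,2]<b)];print(len(q),q[:,:2].min(0),q[:,:2].max(0),q[:,:2].mean(0))
```

```text
[ 451.02794453 -109.40998174  290.83442143] [451.82017938 -30.10414825 260.98174297] 1.2316819201864178
3532 [ 430.42754928 -129.13802677   12.01644869] [470.67635139 -88.44724718  65.14961704]
1796 [ 435.41092571 -124.51299968] [465.59456224 -93.35567359] [ 450.60144635 -107.12028472]
302 [ 431.14381847 -103.46434072] [469.36955889 -88.47403751] [451.07986204 -91.88576338]
```

View pics/w1.png

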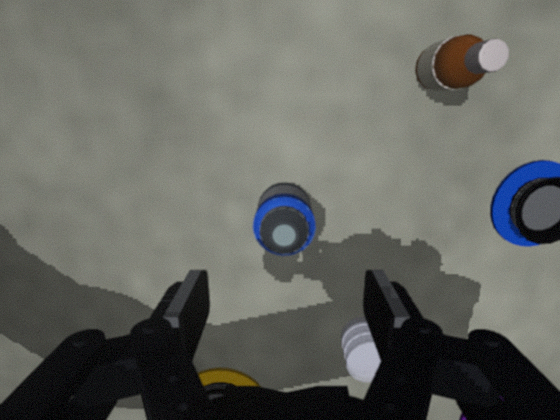

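The wrist view shows wide_blue at (285,225) centred between the fingers, and its measured centre (450.5,-109) agrees with the fixed cameras. I'll descend and grip it.

>>> {"method": "move_arm", "body": {"motion": [[[0, 0, -0.25], [0, 0, 0]], [[0, 0, -0.5], [0, 0, 0]], [[0, 0, -0.75], [0, 0, 0]], [[0, 0, -1], [0, 0, 0]]]}}

```text
time: 4.03
position: [451.1, -109.1, 210.2]
orientation: [[0.001, 1.0, 0.0], [1.0, -0.001, -0.0], [-0.0, 0.0, -1.0]]
ft_force: [0.7, 0.8, -1.1]
finger_gap: 0.803
gripper_force: 0.0
```

>>> {"method": "move_arm", "body": {"motion": [[[0, 0, -0.12], [0, 0, 0]], [[0, 0, -0.25], [0, 0, 0]], [[0, 0, -0.25], [0, 0, 0]], [[0, 0, -0.25], [0, 0, 0]]]}}

```text
time: 4.53
position: [451.3, -108.6, 191.2]
orientation: [[-0.0, 1.0, 0.001], [1.0, 0.0, -0.0], [-0.0, 0.001, -1.0]]
ft_force: [0.3, -0.6, -0.1]
finger_gap: 0.805
gripper_force: 0.0
```

>>> {"method": "move_arm", "body": {"motion": [[[0, 0, 0], [0, 0, 0]], [[0, 0, 0], [0, 0, 0]], [[0, 0, 0], [0, 0, 0]], [[0, 0, 0], [0, 0, 0]], [[0, 0, 0], [0, 0, 0]], [[0, 0, 0], [0, 0, 0]]], "jaw": 1, "force": 40}}

```text
time: 5.28
position: [450.9, -108.6, 191.3]
orientation: [[-0.0, 1.0, -0.0], [1.0, 0.0, -0.001], [-0.001, -0.0, -1.0]]
ft_force: [-2.4, -0.0, 6.3]
finger_gap: 0.451
gripper_force: 39.8
```

>>> {"method": "move_arm", "body": {"motion": [[[0, 0, 0.1], [0, 0, 0]], [[0, 0, 0.4], [0, 0, 0]], [[0, 0, 0.7], [0, 0, 0]], [[0, 0, 1], [0, 0, 0]]]}}

```text
time: 5.78
position: [450.7, -108.4, 271.5]
orientation: [[-0.0, 1.0, -0.0], [1.0, 0.0, 0.0], [0.0, -0.0, -1.0]]
ft_force: [-0.1, -0.8, -3.2]
finger_gap: 0.459
gripper_force: 40.8
```

>>> {"method": "move_arm", "body": {"motion": [[[-0.05, 0.2, 0.2], [0, 0, 0]], [[-0.1, 0.45, 0.2], [0, 0, 0]], [[-0.15, 0.72, 0.2], [0, 0, 0]], [[-0.2, 1, 0.2], [0, 0, 0]]]}}

```text
time: 6.28
position: [434.0, -26.7, 286.6]
orientation: [[-0.001, 1.0, -0.001], [1.0, 0.001, 0.0], [0.0, -0.001, -1.0]]
ft_force: [0.3, 0.6, -3.3]
finger_gap: 0.454
gripper_force: 40.8
```

>>> {"method": "move_arm", "body": {"motion": [[[-0.1, 0.25, 0], [0, 0, 0]], [[-0.2, 0.5, 0], [0, 0, 0]], [[-0.3, 0.75, 0], [0, 0, 0]], [[-0.4, 1, 0], [0, 0, 0]]]}}

```text
time: 6.78
position: [401.7, 53.1, 286.5]
orientation: [[-0.002, 1.0, -0.001], [1.0, 0.002, -0.0], [-0.0, -0.001, -1.0]]
ft_force: [-0.1, -0.2, -2.6]
finger_gap: 0.455
gripper_force: 40.8
```

>>> {"method": "move_arm", "body": {"motion": [[[-0.05, 0.25, 0], [0, 0, 0]], [[-0.1, 0.5, 0], [0, 0, 0]], [[-0.15, 0.75, 0], [0, 0, 0]], [[-0.1875, 1, 0], [0, 0, 0]]]}}

```text
time: 7.28
position: [386.6, 132.8, 286.5]
orientation: [[-0.002, 1.0, -0.001], [1.0, 0.002, -0.0], [-0.0, -0.001, -1.0]]
ft_force: [-0.4, 0.4, -3.4]
finger_gap: 0.458
gripper_force: 40.8
```

>>> {"method": "move_arm", "body": {"motion": [[[0, 0.25, 0], [0, 0, 0]], [[0, 0.5, 0], [0, 0, 0]], [[0, 0.75, 0], [0, 0, 0]], [[0, 1, 0], [0, 0, 0]]]}}

```text
time: 7.78
position: [386.6, 212.7, 286.5]
orientation: [[-0.001, 1.0, -0.001], [1.0, 0.001, -0.001], [-0.001, -0.001, -1.0]]
ft_force: [-0.2, -0.5, -2.6]
finger_gap: 0.458
gripper_force: 40.8
```

>>> {"method": "move_arm", "body": {"motion": [[[0, 0.25, 0], [0, 0, 0]], [[0, 0.5, 0], [0, 0, 0]], [[0, 0.7, 0], [0, 0, 0]], [[0, 0.85, 0], [0, 0, 0]], [[0, 0.9, 0], [0, 0, 0]], [[0, 0.9, 0], [0, 0, 0]], [[0, 0.9, 0], [0, 0, 0]]]}}

```text
time: 8.65
position: [388.0, 282.8, 286.6]
orientation: [[0.001, 1.0, -0.0], [1.0, -0.001, -0.001], [-0.001, -0.0, -1.0]]
ft_force: [0.1, 0.8, -2.9]
finger_gap: 0.458
gripper_force: 40.8
```

Run:
```python
from h import *
s=get_state();m=camera_model('wrist');p,d=snapshot('wrist');cv2.imwrite('pics/w2.png',p[:,:,::-1])
P=cloud('wrist',d,m).reshape(-1,3);P=P[(d>0).ravel()];print(s['position'],s['ft_force'],np.median(P[:,2]))
t=P[(np.hypot(*(P[:,:2]-[388,283]).T)<48)&(P[:,2]>15)&(P[:,2]<26)]
print(len(t),circ(t[:,:2]),t.min(0),t.max(0))
t=P[(np.hypot(*(P[:,:2]-[388,283]).T)<50)&(P[:,2]>60)&(P[:,2]<100)];print('held low',len(t),t.min(0),t.max(0))
```

```text
[388.00758172 282.83097761 286.61032652] [ 0.14749027  0.84498723 -2.92865823] 1.3085508951290592
2090 [388.32271704 283.49818495  29.36333197] [355.07199644 259.92910875  15.01272107] [421.62373706 316.06882798  23.23445481]Traceback (most recent call last):
  File "<stdin>", line 6, in <module>
    return umr_minimum(a, axis, None, out, keepdims, initial, where)
ValueError: zero-size array to reduction operation minimum which has no identity
```

View pics/w2.png

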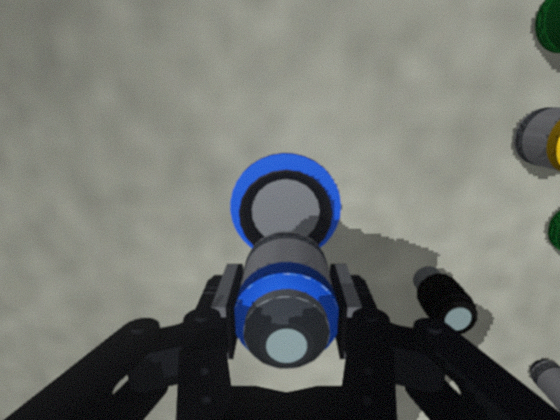

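The wrist view shows wide_blue held upright at (287,315) over the centred broad_blue base at (286,205). Lowering it now.

>>> {"method": "move_arm", "body": {"motion": [[[0, 0, -0.2], [0, 0, 0]], [[0, 0, -0.45], [0, 0, 0]], [[0, 0, -0.65], [0, 0, 0]], [[0, 0, -0.85], [0, 0, 0]], [[0, 0, -0.95], [0, 0, 0]], [[0, 0, -1], [0, 0, 0]]]}}

```text
time: 9.45
position: [388.0, 283.6, 206.3]
orientation: [[-0.0, 1.0, -0.0], [1.0, 0.0, -0.0], [-0.0, -0.0, -1.0]]
ft_force: [-0.5, -0.0, -2.3]
finger_gap: 0.457
gripper_force: 40.8
```

>>> {"method": "move_arm", "body": {"motion": [[[0, 0, -0.04], [0, 0, 0]], [[0, 0, -0.07], [0, 0, 0]], [[0, 0, -0.09], [0, 0, 0]], [[0, 0, -0.105], [0, 0, 0]], [[0, 0, -0.115], [0, 0, 0]], [[0, 0, -0.115], [0, 0, 0]]]}}

```text
time: 10.2
position: [388.0, 283.5, 197.6]
orientation: [[-0.0, 1.0, 0.0], [1.0, 0.0, -0.0], [-0.0, 0.0, -1.0]]
ft_force: [0.5, -0.2, -2.5]
finger_gap: 0.454
gripper_force: 40.8
```

>>> {"method": "move_arm", "body": {"motion": [[[0, 0, -0.006], [0, 0, 0]], [[0, 0, -0.012], [0, 0, 0]], [[0, 0, -0.018], [0, 0, 0]], [[0, 0, -0.018], [0, 0, 0]]]}}

```text
time: 10.7
position: [388.0, 283.8, 197.3]
orientation: [[-0.0, 1.0, 0.001], [1.0, 0.0, -0.001], [-0.001, 0.001, -1.0]]
ft_force: [-3.2, -3.2, 10.5]
finger_gap: 0.454
gripper_force: 42.2
```

Contact at 197.3 is the seated height. I'll release and rise.

>>> {"method": "move_arm", "body": {"motion": [[[0, 0, 0], [0, 0, 0]], [[0, 0, 0], [0, 0, 0]], [[0, 0, 0], [0, 0, 0]], [[0, 0, 0], [0, 0, 0]], [[0, 0, 0], [0, 0, 0]]], "jaw": 0.2}}

```text
time: 11.32
position: [388.0, 283.5, 196.0]
orientation: [[-0.0, 1.0, -0.0], [1.0, 0.0, -0.0], [-0.0, -0.0, -1.0]]
ft_force: [0.6, 0.4, -0.5]
finger_gap: 0.803
gripper_force: 0.0
```

>>> {"method": "move_arm", "body": {"motion": [[[0, 0, 0.1], [0, 0, 0]], [[0, 0, 0.35], [0, 0, 0]], [[0, 0, 0.7], [0, 0, 0]], [[0, 0, 1], [0, 0, 0]]]}}

```text
time: 11.82
position: [388.0, 283.7, 277.5]
orientation: [[-0.0, 1.0, 0.001], [1.0, 0.0, 0.0], [0.0, 0.001, -1.0]]
ft_force: [0.2, -0.5, -0.3]
finger_gap: 0.801
gripper_force: 0.0
```

>>> {"method": "move_arm", "body": {"motion": [[[0.33, 0.1, 0], [0, 0, 0]], [[0.67, 0.2, 0], [0, 0, 0]], [[1, 0.3, 0], [0, 0, 0]]]}}

```text
time: 12.2
position: [468.9, 307.7, 276.8]
orientation: [[-0.0, 1.0, 0.001], [1.0, 0.0, 0.0], [0.0, 0.001, -1.0]]
ft_force: [0.6, 1.0, 0.2]
finger_gap: 0.803
gripper_force: 0.0
```

>>> {"method": "move_arm", "body": {"motion": [[[0.33, 0.1, 0], [0, 0, 0]], [[0.67, 0.2, 0], [0, 0, 0]], [[1, 0.3, 0], [0, 0, 0]]]}}

```text
time: 12.58
position: [548.9, 331.7, 276.6]
orientation: [[-0.0, 1.0, 0.0], [1.0, 0.0, 0.0], [0.0, 0.0, -1.0]]
ft_force: [0.5, 0.2, 0.1]
finger_gap: 0.805
gripper_force: 0.0
```

>>> {"method": "move_arm", "body": {"motion": [[[0.2, 0.05, 0], [0, 0, 0]], [[0.2975, 0.0825, 0], [0, 0, 0]], [[0.2975, 0.0825, 0], [0, 0, 0]], [[0.2975, 0.0825, 0], [0, 0, 0]]]}}

```text
time: 13.08
position: [571.0, 338.1, 276.2]
orientation: [[-0.001, 1.0, -0.0], [1.0, 0.001, -0.0], [-0.0, -0.0, -1.0]]
ft_force: [0.5, -0.6, -0.2]
finger_gap: 0.8
gripper_force: 0.0
```

```bash
cat >> h.py <<'E'
def wlook(xy,zt,save=None):
    "objective centre from wrist depth: nose/lens points (z>zt-9)"
    s=get_state();m=camera_model('wrist');p,d=snapshot('wrist')
    if save:cv2.imwrite(save,p[:,:,::-1])
    P=cloud('wrist',d,m).reshape(-1,3)[(d>0).ravel()]
    print('tcp',s['position'].round(1))
    t=P[(np.hypot(*(P[:,:2]-xy).T)<32)&(P[:,2]>12)&(P[:,2]<90)];a,b=t.min(0),t.max(0)
    print(len(t),a.round(1),b.round(1),'mid',((a+b)/2).round(1))
    q=t[t[:,2]>zt-7];a,b=q.min(0),q.max(0);print('nose',len(q),a.round(1),b.round(1),'mid',((a+b)/2).round(1))
E
python3 - <<'E'
from h import *
wlook([571.8,338],62)
p,d=snapshot('top');cv2.imwrite('pics/top2.png',p[120:310,60:300,::-1])
C=cloud('top',d).reshape(-1,3)
t=C[(np.hypot(*(C[:,:2]-[386.5,284]).T)<45)&(C[:,2]>40)];print('placed',len(t),t.min(0),t.max(0))
E
```

```text
tcp [571.  338.1 276.2]
4024 [552.  317.6  12.2] [592.4 358.6  65.4] mid [572.2 338.1  38.8]
nose 2065 [556.8 322.4  55. ] [587.5 353.7  65.4] mid [572.2 338.1  60.2]
placed 97 [367.97815968 272.38311553  41.29826503] [388.71804024 305.63912571  69.93663501]
```

wide_yellow is centred at (572.2,338.1). wide_blue's top at about 69 mm means it is seated. Descending and gripping.

>>> {"method": "move_arm", "body": {"motion": [[[0, 0, -0.25], [0, 0, 0]], [[0, 0, -0.5], [0, 0, 0]], [[0, 0, -0.75], [0, 0, 0]], [[0, 0, -1], [0, 0, 0]]]}}

```text
time: 13.68
position: [571.5, 337.9, 194.0]
orientation: [[-0.0, 1.0, -0.001], [1.0, 0.0, -0.001], [-0.001, -0.001, -1.0]]
ft_force: [0.2, -0.2, -0.2]
finger_gap: 0.8
gripper_force: 0.0
```

>>> {"method": "move_arm", "body": {"motion": [[[0, 0, -0.065], [0, 0, 0]], [[0, 0, -0.065], [0, 0, 0]], [[0, 0, -0.065], [0, 0, 0]]]}}

```text
time: 14.05
position: [572.2, 338.5, 191.8]
orientation: [[-0.0, 1.0, 0.002], [1.0, 0.0, 0.001], [0.001, 0.002, -1.0]]
ft_force: [0.5, -0.1, -0.4]
finger_gap: 0.803
gripper_force: 0.0
```

>>> {"method": "move_arm", "body": {"motion": [[[0, 0, 0], [0, 0, 0]], [[0, 0, 0], [0, 0, 0]], [[0, 0, 0], [0, 0, 0]], [[0, 0, 0], [0, 0, 0]], [[0, 0, 0], [0, 0, 0]], [[0, 0, 0], [0, 0, 0]]], "jaw": 1}}

```text
time: 14.8
position: [572.0, 338.4, 191.8]
orientation: [[-0.0, 1.0, 0.001], [1.0, 0.0, 0.001], [0.001, 0.001, -1.0]]
ft_force: [-1.7, -0.2, 5.7]
finger_gap: 0.462
gripper_force: 40.7
```

>>> {"method": "move_arm", "body": {"motion": [[[0, 0, 0.1], [0, 0, 0]], [[0, 0, 0.4], [0, 0, 0]], [[0, 0, 0.7], [0, 0, 0]], [[0, 0, 1], [0, 0, 0]]]}}

```text
time: 15.3
position: [571.8, 338.1, 272.9]
orientation: [[-0.0, 1.0, 0.001], [1.0, 0.0, 0.0], [0.0, 0.001, -1.0]]
ft_force: [-0.2, 0.7, -2.2]
finger_gap: 0.458
gripper_force: 40.6
```

>>> {"method": "move_arm", "body": {"motion": [[[-0.06, -0.2, 0.2], [0, 0, 0]], [[-0.13, -0.45, 0.2], [0, 0, 0]], [[-0.22, -0.72, 0.2], [0, 0, 0]], [[-0.3, -1, 0.2], [0, 0, 0]]]}}

```text
time: 15.8
position: [547.1, 256.0, 287.2]
orientation: [[0.0, 1.0, -0.0], [1.0, -0.0, -0.001], [-0.001, -0.0, -1.0]]
ft_force: [-0.2, -0.0, -1.3]
finger_gap: 0.453
gripper_force: 40.6
```

>>> {"method": "move_arm", "body": {"motion": [[[-0.075, -0.25, 0], [0, 0, 0]], [[-0.15, -0.5, 0], [0, 0, 0]], [[-0.225, -0.75, 0], [0, 0, 0]], [[-0.3, -1, 0], [0, 0, 0]]]}}

```text
time: 16.3
position: [523.4, 176.8, 287.0]
orientation: [[-0.0, 1.0, 0.0], [1.0, 0.0, -0.0], [-0.0, 0.0, -1.0]]
ft_force: [0.5, -0.5, -3.0]
finger_gap: 0.449
gripper_force: 40.6
```

>>> {"method": "move_arm", "body": {"motion": [[[-0.075, -0.25, 0], [0, 0, 0]], [[-0.15, -0.5, 0], [0, 0, 0]], [[-0.225, -0.75, 0], [0, 0, 0]], [[-0.3, -1, 0], [0, 0, 0]]]}}

```text
time: 16.8
position: [499.2, 97.0, 287.0]
orientation: [[-0.0, 1.0, 0.0], [1.0, 0.0, -0.0], [-0.0, 0.0, -1.0]]
ft_force: [-0.0, 0.5, -3.0]
finger_gap: 0.46
gripper_force: 40.6
```

>>> {"method": "move_arm", "body": {"motion": [[[-0.075, -0.25, 0], [0, 0, 0]], [[-0.15, -0.5, 0], [0, 0, 0]], [[-0.225, -0.75, 0], [0, 0, 0]], [[-0.3, -1, 0], [0, 0, 0]]]}}

```text
time: 17.3
position: [475.2, 17.1, 287.0]
orientation: [[-0.0, 1.0, 0.0], [1.0, 0.0, -0.0], [-0.0, 0.0, -1.0]]
ft_force: [0.3, -0.7, -1.7]
finger_gap: 0.46
gripper_force: 40.6
```

>>> {"method": "move_arm", "body": {"motion": [[[-0.075, -0.25, 0], [0, 0, 0]], [[-0.15, -0.5, 0], [0, 0, 0]], [[-0.225, -0.75, 0], [0, 0, 0]], [[-0.3, -1, 0], [0, 0, 0]]]}}

```text
time: 17.8
position: [451.2, -62.8, 287.0]
orientation: [[-0.001, 1.0, 0.0], [1.0, 0.001, -0.0], [-0.0, 0.0, -1.0]]
ft_force: [0.3, 0.4, -2.1]
finger_gap: 0.456
gripper_force: 40.6
```

>>> {"method": "move_arm", "body": {"motion": [[[-0.075, -0.25, 0], [0, 0, 0]], [[-0.15, -0.5, 0], [0, 0, 0]], [[-0.225, -0.75, 0], [0, 0, 0]], [[-0.3, -1, 0], [0, 0, 0]]]}}

```text
time: 18.3
position: [427.1, -142.7, 287.1]
orientation: [[-0.001, 1.0, 0.001], [1.0, 0.001, -0.0], [-0.0, 0.001, -1.0]]
ft_force: [0.3, -0.1, -2.4]
finger_gap: 0.451
gripper_force: 40.6
```

>>> {"method": "move_arm", "body": {"motion": [[[-0.075, -0.25, 0], [0, 0, 0]], [[-0.15, -0.5, 0], [0, 0, 0]], [[-0.225, -0.75, 0], [0, 0, 0]], [[-0.3, -1, 0], [0, 0, 0]]]}}

```text
time: 18.8
position: [403.1, -222.6, 287.1]
orientation: [[-0.0, 1.0, 0.0], [1.0, 0.0, -0.0], [-0.0, 0.0, -1.0]]
ft_force: [-0.3, -0.0, -2.1]
finger_gap: 0.458
gripper_force: 40.6
```

>>> {"method": "move_arm", "body": {"motion": [[[-0.05, -0.25, 0], [0, 0, 0]], [[-0.1, -0.5, 0], [0, 0, 0]], [[-0.14, -0.75, 0], [0, 0, 0]], [[-0.16625, -1, 0], [0, 0, 0]]]}}

```text
time: 19.3
position: [390.1, -303.0, 287.0]
orientation: [[-0.0, 1.0, 0.0], [1.0, 0.0, -0.0], [-0.0, 0.0, -1.0]]
ft_force: [0.7, 0.9, -2.9]
finger_gap: 0.454
gripper_force: 40.6
```

>>> {"method": "move_arm", "body": {"motion": [[[0, -0.049, 0], [0, 0, 0]], [[0, -0.049, 0], [0, 0, 0]], [[0, -0.049, 0], [0, 0, 0]], [[0, -0.049, 0], [0, 0, 0]]]}}

```text
time: 19.8
position: [390.7, -305.1, 286.9]
orientation: [[-0.002, 1.0, 0.0], [1.0, 0.002, 0.0], [0.0, 0.0, -1.0]]
ft_force: [0.3, 0.6, -3.3]
finger_gap: 0.454
gripper_force: 40.6
```

```bash
cat >> h.py <<'E'
def blook(xy,r,save=None):
    "base rim from wrist depth"
    s=get_state();m=camera_model('wrist');p,d=snapshot('wrist')
    if save:cv2.imwrite(save,p[:,:,::-1])
    P=cloud('wrist',d,m).reshape(-1,3)[(d>0).ravel()]
    t=P[(np.hypot(*(P[:,:2]-xy).T)<r+12)&(P[:,2]>15)&(P[:,2]<26)]
    print('tcp',s['position'].round(1),s['ft_force'].round(1),'rim',len(t),circ(t[:,:2]).round(1),t.min(0).round(1),t.max(0).round(1))
E
python3 - <<'E'
from h import *
blook([390.5,-305.8],36,'pics/w3.png')
E
```

```text
tcp [ 390.7 -305.1  286.9] [ 0.3  0.6 -3.3] rim 1997 [ 391.  -306.5   29.4] [ 357.8 -329.3   15. ] [ 423.9 -273.8   23.2]
```

View pics/w3.png

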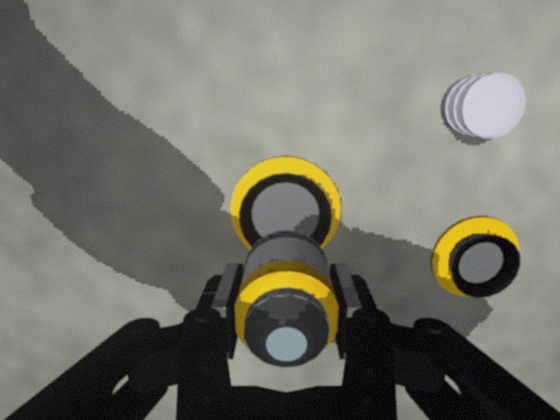

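The wrist view shows wide_yellow upright at (287,315) over the centred broad_yellow base at (286,207). Lowering it.

>>> {"method": "move_arm", "body": {"motion": [[[0, 0, -0.2], [0, 0, 0]], [[0, 0, -0.45], [0, 0, 0]], [[0, 0, -0.65], [0, 0, 0]], [[0, 0, -0.85], [0, 0, 0]], [[0, 0, -0.95], [0, 0, 0]], [[0, 0, -1], [0, 0, 0]]]}}

```text
time: 20.6
position: [390.6, -305.8, 206.4]
orientation: [[-0.0, 1.0, -0.0], [1.0, 0.0, 0.0], [0.0, -0.0, -1.0]]
ft_force: [0.3, -0.3, -1.7]
finger_gap: 0.451
gripper_force: 40.6
```

>>> {"method": "move_arm", "body": {"motion": [[[0, 0, -0.04], [0, 0, 0]], [[0, 0, -0.07], [0, 0, 0]], [[0, 0, -0.09], [0, 0, 0]], [[0, 0, -0.105], [0, 0, 0]], [[0, 0, -0.115], [0, 0, 0]], [[0, 0, -0.12], [0, 0, 0]], [[0, 0, -0.125], [0, 0, 0]], [[0, 0, -0.125], [0, 0, 0]]]}}

```text
time: 21.6
position: [390.7, -305.8, 197.7]
orientation: [[-0.0, 1.0, -0.0], [1.0, 0.0, -0.0], [-0.0, -0.0, -1.0]]
ft_force: [-2.3, 1.0, 6.3]
finger_gap: 0.456
gripper_force: 41.3
```

>>> {"method": "move_arm", "body": {"motion": [[[0, 0, 0], [0, 0, 0]], [[0, 0, 0], [0, 0, 0]], [[0, 0, 0], [0, 0, 0]], [[0, 0, 0], [0, 0, 0]], [[0, 0, 0], [0, 0, 0]]], "jaw": 0.2}}

```text
time: 22.22
position: [390.5, -305.8, 196.9]
orientation: [[-0.0, 1.0, 0.0], [1.0, 0.0, 0.0], [0.0, 0.0, -1.0]]
ft_force: [-0.0, -0.5, 0.3]
finger_gap: 0.801
gripper_force: 0.0
```

>>> {"method": "move_arm", "body": {"motion": [[[0, 0, 0.1], [0, 0, 0]], [[0, 0, 0.35], [0, 0, 0]], [[0, 0, 0.7], [0, 0, 0]], [[0, 0, 1], [0, 0, 0]]]}}

```text
time: 22.72
position: [390.6, -305.8, 278.4]
orientation: [[-0.0, 1.0, 0.001], [1.0, 0.0, -0.001], [-0.001, 0.001, -1.0]]
ft_force: [1.0, -0.7, -0.3]
finger_gap: 0.797
gripper_force: 0.0
```

>>> {"method": "move_arm", "body": {"motion": [[[0.17, 0.33, 0], [0, 0, 0]], [[0.33, 0.67, 0], [0, 0, 0]], [[0.5, 1, 0], [0, 0, 0]]]}}

```text
time: 23.1
position: [430.8, -225.0, 277.6]
orientation: [[0.0, 1.0, 0.001], [1.0, -0.0, -0.001], [-0.001, 0.001, -1.0]]
ft_force: [0.5, -0.7, 0.5]
finger_gap: 0.796
gripper_force: 0.0
```

>>> {"method": "move_arm", "body": {"motion": [[[0.17, 0.33, 0], [0, 0, 0]], [[0.33, 0.67, 0], [0, 0, 0]], [[0.5, 1, 0], [0, 0, 0]]]}}

```text
time: 23.48
position: [470.9, -144.9, 277.5]
orientation: [[-0.0, 1.0, 0.001], [1.0, 0.0, -0.0], [-0.0, 0.001, -1.0]]
ft_force: [-0.1, -0.7, -0.0]
finger_gap: 0.803
gripper_force: 0.0
```

>>> {"method": "move_arm", "body": {"motion": [[[0.17, 0.33, 0], [0, 0, 0]], [[0.33, 0.67, 0], [0, 0, 0]], [[0.5, 1, 0], [0, 0, 0]]]}}

```text
time: 23.85
position: [510.9, -64.9, 277.5]
orientation: [[-0.0, 1.0, 0.001], [1.0, 0.0, -0.0], [-0.0, 0.001, -1.0]]
ft_force: [0.9, -0.3, -0.2]
finger_gap: 0.8
gripper_force: 0.0
```

>>> {"method": "move_arm", "body": {"motion": [[[0.17, 0.33, 0], [0, 0, 0]], [[0.33, 0.67, 0], [0, 0, 0]], [[0.5, 1, 0], [0, 0, 0]]]}}

```text
time: 24.22
position: [550.9, 15.1, 277.5]
orientation: [[-0.0, 1.0, 0.001], [1.0, 0.0, -0.0], [-0.0, 0.001, -1.0]]
ft_force: [1.2, 0.3, -0.5]
finger_gap: 0.796
gripper_force: 0.0
```

>>> {"method": "move_arm", "body": {"motion": [[[0.17, 0.33, 0], [0, 0, 0]], [[0.33, 0.67, 0], [0, 0, 0]], [[0.5, 1, 0], [0, 0, 0]]]}}

```text
time: 24.6
position: [590.9, 95.0, 277.4]
orientation: [[-0.0, 1.0, 0.001], [1.0, 0.0, -0.0], [-0.0, 0.001, -1.0]]
ft_force: [-0.2, 0.8, 0.1]
finger_gap: 0.803
gripper_force: 0.0
```

>>> {"method": "move_arm", "body": {"motion": [[[0.25, 0.25, 0], [0, 0, 0]], [[0.424, 0.404, 0], [0, 0, 0]], [[0.424, 0.404, 0], [0, 0, 0]], [[0.424, 0.404, 0], [0, 0, 0]], [[0.424, 0.404, 0], [0, 0, 0]]]}}

```text
time: 25.22
position: [624.0, 125.4, 276.9]
orientation: [[0.001, 1.0, -0.0], [1.0, -0.001, -0.001], [-0.001, -0.0, -1.0]]
ft_force: [-0.2, -0.1, -0.4]
finger_gap: 0.801
gripper_force: 0.0
```

Run:
```python
from h import *
wlook([624.4,126.5],72,'pics/w4.png')
p,d=snapshot('top');cv2.imwrite('pics/top3.png',p[:,:,::-1])
C=cloud('top',d).reshape(-1,3)
for c in([386.5,284],[389,-306]):
    t=C[(np.hypot(*(C[:,:2]-c).T)<45)&(C[:,2]>58)];print('placed',len(t),t.min(0),t.max(0))
```

```text
tcp [624.  125.4 276.9]
2236 [612.1 114.2  12.1] [638.2 140.5  75.1] mid [625.2 127.3  43.6]
nose 697 [616.7 118.9  65.1] [633.6 135.8  75.1] mid [625.1 127.4  70.1]
placed 200 [369.82526339 267.56775872  58.06821264] [401.31381429 298.39374014  71.84087965]
placed 203 [ 374.22698257 -319.97029259   58.12914948] [ 403.77431493 -289.22774749   71.88732269]
```

View pics/top3.png

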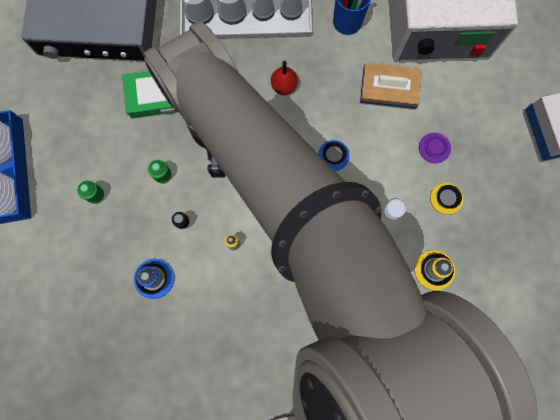

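Both wide objectives are seated in the top view, at (150,277) and (440,269). slim_blue is at (625.1,127.4), so I'll nudge over, descend and grip.

>>> {"method": "move_arm", "body": {"motion": [[[0.009, 0.011, -0.25], [0, 0, 0]], [[0.009, 0.011, -0.5], [0, 0, 0]], [[0.009, 0.011, -0.75], [0, 0, 0]], [[0.009, 0.011, -1], [0, 0, 0]]]}}

```text
time: 25.82
position: [624.8, 127.3, 194.8]
orientation: [[-0.0, 1.0, -0.001], [1.0, 0.0, -0.0], [-0.0, -0.001, -1.0]]
ft_force: [-0.3, -0.1, 0.6]
finger_gap: 0.804
gripper_force: 0.0
```

>>> {"method": "move_arm", "body": {"motion": [[[0, 0, -0.024], [0, 0, 0]], [[0, 0, -0.024], [0, 0, 0]], [[0, 0, -0.024], [0, 0, 0]]]}}

```text
time: 26.2
position: [625.6, 127.6, 195.9]
orientation: [[-0.0, 1.0, 0.002], [1.0, 0.0, 0.0], [0.0, 0.002, -1.0]]
ft_force: [0.8, 0.6, -0.2]
finger_gap: 0.804
gripper_force: 0.0
```

>>> {"method": "move_arm", "body": {"motion": [[[0, 0, 0], [0, 0, 0]], [[0, 0, 0], [0, 0, 0]], [[0, 0, 0], [0, 0, 0]], [[0, 0, 0], [0, 0, 0]], [[0, 0, 0], [0, 0, 0]], [[0, 0, 0], [0, 0, 0]], [[0, 0, 0], [0, 0, 0]]], "jaw": 1}}

```text
time: 27.08
position: [625.3, 127.4, 195.4]
orientation: [[-0.0, 1.0, 0.0], [1.0, 0.0, -0.0], [-0.0, 0.0, -1.0]]
ft_force: [-1.0, -1.0, 4.9]
finger_gap: 0.294
gripper_force: 39.5
```

>>> {"method": "move_arm", "body": {"motion": [[[0, 0, 0.1], [0, 0, 0]], [[0, 0, 0.4], [0, 0, 0]], [[0, 0, 0.7], [0, 0, 0]], [[0, 0, 1], [0, 0, 0]]]}}

```text
time: 27.58
position: [624.9, 127.3, 275.3]
orientation: [[-0.0, 1.0, -0.001], [1.0, 0.0, 0.0], [0.0, -0.001, -1.0]]
ft_force: [-0.2, 0.2, -1.8]
finger_gap: 0.288
gripper_force: 39.3
```

>>> {"method": "move_arm", "body": {"motion": [[[0.02, -0.2, 0.2], [0, 0, 0]], [[0.05, -0.45, 0.2], [0, 0, 0]], [[0.07, -0.72, 0.2], [0, 0, 0]], [[0.1, -1, 0.2], [0, 0, 0]]]}}

```text
time: 28.08
position: [632.9, 44.7, 289.7]
orientation: [[0.001, 1.0, -0.002], [1.0, -0.001, -0.001], [-0.001, -0.002, -1.0]]
ft_force: [1.0, -0.1, -0.8]
finger_gap: 0.294
gripper_force: 39.3
```

>>> {"method": "move_arm", "body": {"motion": [[[0.025, -0.25, 0], [0, 0, 0]], [[0.05, -0.5, 0], [0, 0, 0]], [[0.075, -0.75, 0], [0, 0, 0]], [[0.1, -1, 0], [0, 0, 0]]]}}

```text
time: 28.58
position: [641.3, -33.9, 291.0]
orientation: [[-0.0, 1.0, 0.0], [1.0, 0.0, 0.0], [0.0, 0.0, -1.0]]
ft_force: [-0.4, -0.9, -1.6]
finger_gap: 0.295
gripper_force: 39.3
```

>>> {"method": "move_arm", "body": {"motion": [[[0.025, -0.25, 0], [0, 0, 0]], [[0.05, -0.5, 0], [0, 0, 0]], [[0.071, -0.75, 0], [0, 0, 0]], [[0.071, -0.9, 0], [0, 0, 0]], [[0.071, -0.93, 0], [0, 0, 0]], [[0.071, -0.93, 0], [0, 0, 0]], [[0.071, -0.93, 0], [0, 0, 0]]]}}

```text
time: 29.45
position: [646.8, -105.8, 291.1]
orientation: [[-0.002, 1.0, 0.0], [1.0, 0.002, 0.001], [0.001, 0.0, -1.0]]
ft_force: [0.5, -0.4, -1.0]
finger_gap: 0.294
gripper_force: 39.3
```

Run:
```python
from h import *
blook([646.8,-107],27,'pics/w5.png')
```

```text
tcp [ 646.8 -105.8  291.1] [ 0.5 -0.4 -1. ] rim 1856 [ 647.8 -106.7   22.3] [ 622.  -130.5   15. ] [673.9 -81.4  22.9]
```

View pics/w5.png

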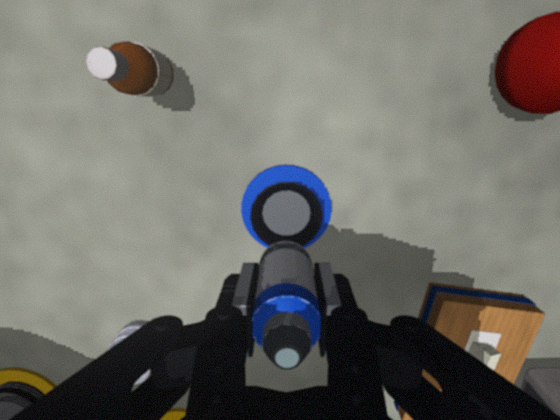

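slim_blue is upright at (287,325) over narrow_blue at (287,207). I'll shift 1 mm in x and lower it.

>>> {"method": "move_arm", "body": {"motion": [[[0.012, 0.004, -0.2], [0, 0, 0]], [[0.012, 0.004, -0.45], [0, 0, 0]], [[0.012, 0.004, -0.65], [0, 0, 0]], [[0.012, 0.004, -0.85], [0, 0, 0]], [[0.012, 0.004, -0.95], [0, 0, 0]], [[0.012, 0.004, -1], [0, 0, 0]]]}}

```text
time: 30.25
position: [647.8, -106.7, 210.4]
orientation: [[-0.0, 1.0, -0.0], [1.0, 0.0, 0.0], [0.0, -0.0, -1.0]]
ft_force: [-0.1, -0.2, -0.9]
finger_gap: 0.291
gripper_force: 39.3
```

>>> {"method": "move_arm", "body": {"motion": [[[0, 0, -0.04], [0, 0, 0]], [[0, 0, -0.07], [0, 0, 0]], [[0, 0, -0.09], [0, 0, 0]], [[0, 0, -0.105], [0, 0, 0]], [[0, 0, -0.115], [0, 0, 0]], [[0, 0, -0.12], [0, 0, 0]], [[0, 0, -0.125], [0, 0, 0]], [[0, 0, -0.125], [0, 0, 0]]]}}

```text
time: 31.25
position: [647.8, -106.7, 201.4]
orientation: [[-0.0, 1.0, 0.0], [1.0, 0.0, -0.0], [-0.0, 0.0, -1.0]]
ft_force: [-0.7, -1.0, 2.9]
finger_gap: 0.291
gripper_force: 39.6
```

>>> {"method": "move_arm", "body": {"motion": [[[0, 0, 0], [0, 0, 0]], [[0, 0, 0], [0, 0, 0]], [[0, 0, 0], [0, 0, 0]], [[0, 0, 0], [0, 0, 0]], [[0, 0, 0], [0, 0, 0]]], "jaw": 0.2}}

```text
time: 31.88
position: [647.8, -106.7, 201.0]
orientation: [[-0.0, 1.0, 0.0], [1.0, 0.0, 0.0], [0.0, 0.0, -1.0]]
ft_force: [-0.5, 0.1, 0.5]
finger_gap: 0.798
gripper_force: 0.0
```

>>> {"method": "move_arm", "body": {"motion": [[[0, 0, 0.1], [0, 0, 0]], [[0, 0, 0.35], [0, 0, 0]], [[0, 0, 0.7], [0, 0, 0]], [[0, 0, 1], [0, 0, 0]]]}}

```text
time: 32.38
position: [648.2, -106.6, 283.8]
orientation: [[-0.0, 1.0, 0.003], [1.0, 0.0, -0.0], [-0.0, 0.003, -1.0]]
ft_force: [0.3, -0.3, -0.0]
finger_gap: 0.799
gripper_force: 0.0
```

>>> {"method": "move_arm", "body": {"motion": [[[-0.2, 0.25, 0], [0, 0, 0]], [[-0.4, 0.5, 0], [0, 0, 0]], [[-0.6, 0.75, 0], [0, 0, 0]], [[-0.8, 1, 0], [0, 0, 0]]]}}

```text
time: 32.88
position: [583.6, -25.9, 282.8]
orientation: [[-0.0, 1.0, 0.002], [1.0, 0.0, -0.0], [-0.0, 0.002, -1.0]]
ft_force: [0.3, -0.4, 0.7]
finger_gap: 0.795
gripper_force: 0.0
```

>>> {"method": "move_arm", "body": {"motion": [[[-0.2, 0.25, 0], [0, 0, 0]], [[-0.4, 0.5, 0], [0, 0, 0]], [[-0.6, 0.75, 0], [0, 0, 0]], [[-0.8, 1, 0], [0, 0, 0]]]}}

```text
time: 33.38
position: [518.9, 54.5, 281.5]
orientation: [[-0.0, 1.0, 0.001], [1.0, 0.0, -0.0], [-0.0, 0.001, -1.0]]
ft_force: [0.3, 0.4, 0.1]
finger_gap: 0.793
gripper_force: 0.0
```

>>> {"method": "move_arm", "body": {"motion": [[[-0.2, 0.25, 0], [0, 0, 0]], [[-0.45, 0.5, 0], [0, 0, 0]], [[-0.65, 0.7, 0], [0, 0, 0]], [[-0.796, 0.7625, 0], [0, 0, 0]], [[-0.796, 0.7625, 0], [0, 0, 0]], [[-0.796, 0.7625, 0], [0, 0, 0]], [[-0.796, 0.7625, 0], [0, 0, 0]]]}}

```text
time: 34.25
position: [456.7, 113.6, 281.0]
orientation: [[0.001, 1.0, 0.0], [1.0, -0.001, 0.0], [0.0, 0.0, -1.0]]
ft_force: [-0.3, -0.3, -0.5]
finger_gap: 0.799
gripper_force: 0.0
```

Run:
```python
from h import *
wlook([456.1,114.3],72)
```

```text
tcp [456.7 113.6 281. ]
2157 [443.6 100.9  12.2] [469.7 127.6  74.8] mid [456.6 114.3  43.5]
nose 669 [448.3 106.1  65. ] [464.9 122.8  74.8] mid [456.6 114.5  69.9]
```

>>> {"method": "move_arm", "body": {"motion": [[[0.006, 0, -0.25], [0, 0, 0]], [[0.006, 0, -0.5], [0, 0, 0]], [[0.006, 0, -0.75], [0, 0, 0]], [[0.006, 0, -1], [0, 0, 0]]]}}

```text
time: 34.8
position: [457.0, 114.0, 200.3]
orientation: [[0.001, 1.0, 0.0], [1.0, -0.001, 0.0], [0.0, 0.0, -1.0]]
ft_force: [0.7, 0.1, 0.3]
finger_gap: 0.802
gripper_force: 0.0
```

>>> {"method": "move_arm", "body": {"motion": [[[0, 0, -0.075], [0, 0, 0]], [[0, 0, -0.075], [0, 0, 0]], [[0, 0, -0.075], [0, 0, 0]]]}}

```text
time: 35.17
position: [457.1, 114.4, 195.7]
orientation: [[0.0, 1.0, 0.002], [1.0, -0.0, 0.0], [0.0, 0.002, -1.0]]
ft_force: [-0.5, -0.3, 0.3]
finger_gap: 0.799
gripper_force: 0.0
```

>>> {"method": "move_arm", "body": {"motion": [[[0, 0, 0], [0, 0, 0]], [[0, 0, 0], [0, 0, 0]], [[0, 0, 0], [0, 0, 0]], [[0, 0, 0], [0, 0, 0]], [[0, 0, 0], [0, 0, 0]], [[0, 0, 0], [0, 0, 0]], [[0, 0, 0], [0, 0, 0]]], "jaw": 1}}

```text
time: 36.05
position: [456.6, 114.3, 195.3]
orientation: [[-0.0, 1.0, 0.0], [1.0, 0.0, -0.0], [-0.0, 0.0, -1.0]]
ft_force: [-2.0, -0.6, 5.3]
finger_gap: 0.292
gripper_force: 39.3
```

>>> {"method": "move_arm", "body": {"motion": [[[0, 0, 0.1], [0, 0, 0]], [[0, 0, 0.4], [0, 0, 0]], [[0, 0, 0.7], [0, 0, 0]], [[0, 0, 1], [0, 0, 0]]]}}

```text
time: 36.55
position: [456.3, 114.2, 275.7]
orientation: [[-0.001, 1.0, -0.0], [1.0, 0.001, 0.0], [0.0, -0.0, -1.0]]
ft_force: [0.2, -0.5, -1.7]
finger_gap: 0.299
gripper_force: 39.4
```

>>> {"method": "move_arm", "body": {"motion": [[[0.05, -0.2, 0.2], [0, 0, 0]], [[0.1, -0.45, 0.2], [0, 0, 0]], [[0.15, -0.72, 0.2], [0, 0, 0]], [[0.2, -1, 0.2], [0, 0, 0]]]}}

```text
time: 37.05
position: [472.4, 33.6, 291.0]
orientation: [[-0.001, 1.0, 0.0], [1.0, 0.001, 0.0], [0.0, 0.0, -1.0]]
ft_force: [1.1, 0.6, -1.5]
finger_gap: 0.294
gripper_force: 39.4
```

>>> {"method": "move_arm", "body": {"motion": [[[0.05, -0.25, 0], [0, 0, 0]], [[0.1, -0.5, 0], [0, 0, 0]], [[0.15, -0.75, 0], [0, 0, 0]], [[0.2, -1, 0], [0, 0, 0]]]}}

```text
time: 37.55
position: [488.4, -46.4, 290.9]
orientation: [[-0.0, 1.0, -0.0], [1.0, 0.0, 0.0], [0.0, -0.0, -1.0]]
ft_force: [-0.2, 0.7, -1.6]
finger_gap: 0.294
gripper_force: 39.4
```

>>> {"method": "move_arm", "body": {"motion": [[[0.05, -0.25, 0], [0, 0, 0]], [[0.1, -0.5, 0], [0, 0, 0]], [[0.15, -0.75, 0], [0, 0, 0]], [[0.2, -1, 0], [0, 0, 0]]]}}

```text
time: 38.05
position: [504.7, -126.7, 291.0]
orientation: [[-0.0, 1.0, 0.0], [1.0, 0.0, 0.0], [0.0, 0.0, -1.0]]
ft_force: [0.5, 0.5, -1.5]
finger_gap: 0.294
gripper_force: 39.4
```

>>> {"method": "move_arm", "body": {"motion": [[[0.05, -0.25, 0], [0, 0, 0]], [[0.1, -0.5, 0], [0, 0, 0]], [[0.15, -0.75, 0], [0, 0, 0]], [[0.2, -1, 0], [0, 0, 0]]]}}

```text
time: 38.55
position: [520.8, -207.1, 290.9]
orientation: [[-0.0, 1.0, 0.0], [1.0, 0.0, 0.0], [0.0, 0.0, -1.0]]
ft_force: [1.1, 0.4, -1.3]
finger_gap: 0.288
gripper_force: 39.4
```

>>> {"method": "move_arm", "body": {"motion": [[[0.05, -0.25, 0], [0, 0, 0]], [[0.1, -0.5, 0], [0, 0, 0]], [[0.15, -0.75, 0], [0, 0, 0]], [[0.2, -1, 0], [0, 0, 0]]]}}

```text
time: 39.05
position: [536.8, -287.0, 290.9]
orientation: [[-0.0, 1.0, 0.0], [1.0, 0.0, 0.0], [0.0, 0.0, -1.0]]
ft_force: [-0.4, -0.3, -1.5]
finger_gap: 0.293
gripper_force: 39.4
```

>>> {"method": "move_arm", "body": {"motion": [[[0.04, -0.25, 0], [0, 0, 0]], [[0.08, -0.5, 0], [0, 0, 0]], [[0.0825, -0.68, 0], [0, 0, 0]], [[0.0825, -0.735, 0], [0, 0, 0]], [[0.0825, -0.735, 0], [0, 0, 0]], [[0.0825, -0.735, 0], [0, 0, 0]], [[0.0825, -0.735, 0], [0, 0, 0]]]}}

```text
time: 39.92
position: [543.4, -343.7, 291.1]
orientation: [[-0.002, 1.0, 0.0], [1.0, 0.002, 0.0], [0.0, 0.0, -1.0]]
ft_force: [-0.1, 0.2, -1.5]
finger_gap: 0.295
gripper_force: 39.4
```

Run:
```python
from h import *
blook([543.2,-344.5],27,'pics/w6.png')
```

```text
tcp [ 543.4 -343.7  291.1] [-0.1  0.2 -1.5] rim 1816 [ 543.8 -345.2   22.3] [ 517.8 -369.1   15. ] [ 569.7 -320.2   22.8]
```

View pics/w6.png

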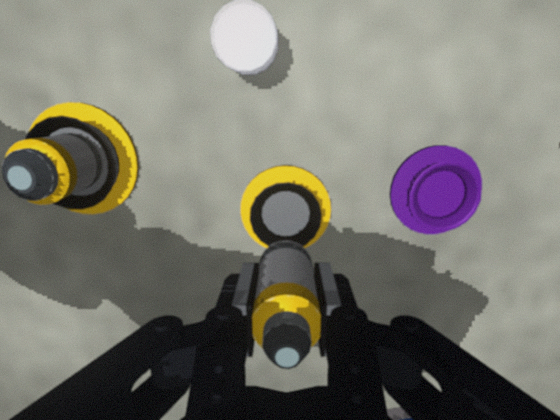

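slim_yellow is upright at (287,325) over narrow_yellow at (286,208). wide_yellow stands upright in its base at the left, (70,160). Lowering it.

>>> {"method": "move_arm", "body": {"motion": [[[0.006, -0.005, -0.2], [0, 0, 0]], [[0.006, -0.005, -0.45], [0, 0, 0]], [[0.006, -0.005, -0.65], [0, 0, 0]], [[0.006, -0.005, -0.85], [0, 0, 0]], [[0.006, -0.005, -0.95], [0, 0, 0]], [[0.006, -0.005, -1], [0, 0, 0]]]}}

```text
time: 40.72
position: [543.7, -344.9, 210.4]
orientation: [[-0.0, 1.0, -0.0], [1.0, 0.0, 0.0], [0.0, -0.0, -1.0]]
ft_force: [-1.2, -0.6, -1.9]
finger_gap: 0.292
gripper_force: 39.4
```

>>> {"method": "move_arm", "body": {"motion": [[[0, 0, -0.04], [0, 0, 0]], [[0, 0, -0.07], [0, 0, 0]], [[0, 0, -0.09], [0, 0, 0]], [[0, 0, -0.105], [0, 0, 0]], [[0, 0, -0.115], [0, 0, 0]], [[0, 0, -0.12], [0, 0, 0]], [[0, 0, -0.125], [0, 0, 0]], [[0, 0, -0.125], [0, 0, 0]]]}}

```text
time: 41.72
position: [543.7, -345.0, 201.4]
orientation: [[-0.0, 1.0, 0.0], [1.0, 0.0, -0.0], [-0.0, 0.0, -1.0]]
ft_force: [-1.2, -0.2, 2.1]
finger_gap: 0.29
gripper_force: 39.7
```

Contact. I'll release, rise and back off toward -y, then check everything.

>>> {"method": "move_arm", "body": {"motion": [[[0, 0, 0], [0, 0, 0]], [[0, 0, 0], [0, 0, 0]], [[0, 0, 0], [0, 0, 0]], [[0, 0, 0], [0, 0, 0]], [[0, 0, 0], [0, 0, 0]]], "jaw": 0.2}}

```text
time: 42.35
position: [543.7, -344.9, 200.9]
orientation: [[-0.0, 1.0, 0.0], [1.0, 0.0, 0.0], [0.0, 0.0, -1.0]]
ft_force: [0.5, -0.2, 0.2]
finger_gap: 0.797
gripper_force: 0.0
```

>>> {"method": "move_arm", "body": {"motion": [[[0, 0, 0.1], [0, 0, 0]], [[0, 0, 0.35], [0, 0, 0]], [[0, 0, 0.7], [0, 0, 0]], [[0, 0, 1], [0, 0, 0]]]}}

```text
time: 42.85
position: [544.0, -345.0, 283.8]
orientation: [[-0.0, 1.0, 0.002], [1.0, 0.0, -0.001], [-0.001, 0.002, -1.0]]
ft_force: [0.5, 0.0, 0.4]
finger_gap: 0.796
gripper_force: 0.0
```

>>> {"method": "move_arm", "body": {"motion": [[[-0.1, -0.33, 0.33], [0, 0, 0]], [[-0.2, -0.67, 0.67], [0, 0, 0]], [[-0.3, -1, 1], [0, 0, 0]]]}}

```text
time: 43.22
position: [519.4, -425.6, 364.0]
orientation: [[-0.0, 1.0, 0.002], [1.0, 0.001, -0.001], [-0.002, 0.002, -1.0]]
ft_force: [0.1, 0.0, -0.5]
finger_gap: 0.799
gripper_force: 0.0
```

>>> {"method": "move_arm", "body": {"motion": [[[-0.2, -0.33, 0], [0, 0, 0]], [[-0.5, -0.67, 0], [0, 0, 0]], [[-0.8, -1, 0], [0, 0, 0]], [[-0.8, -1, 0], [0, 0, 0]], [[-0.8, -1, 0], [0, 0, 0]]]}}

```text
time: 43.85
position: [456.3, -504.2, 362.2]
orientation: [[-0.001, 1.0, 0.002], [1.0, 0.001, -0.0], [-0.0, 0.002, -1.0]]
ft_force: [0.2, 0.4, 0.1]
finger_gap: 0.802
gripper_force: 0.0
```

Run:
```python
from h import *
im=[]
for n in('top','scene'):
    p,d=snapshot(n);im.append(p);C=cloud(n,d).reshape(-1,3)
    for k,c,z in(('wb',[388.2,283.4],58),('wy',[390.6,-306],58),('sb',[647.5,-106.8],68),('sy',[543.5,-345],68),('eye',[505,221.7],48),('fl',[554.8,-8],65)):
        t=C[(np.hypot(*(C[:,:2]-c).T)<40)&(C[:,2]>z-2)];print(n,k,len(t),t.mean(0).round(1),t[:,2].max().round(1) if len(t) else '')
a=im[0][120:310,60:480];b=im[1][150:330,60:480]
cv2.imwrite('pics/end.png',cv2.resize(np.vstack([a,b])[:,:,::-1],None,fx=1.6,fy=1.6,interpolation=3))
```

```text
top wb 229 [386.6 282.7  64.1] 71.3
top wy 234 [ 389.3 -302.6   64. ] 71.3
top sb 60 [ 644.4 -106.    74.3] 80.8
top sy 62 [ 541.1 -341.3   74.1] 80.7
top eye 191 [501.9 221.6  54. ] 59.2
top fl 53 [552.2  -8.5  73.5] 77.9
scene wb 133 [394.3 282.2  63.6] 69.1
scene wy 125 [ 396.7 -302.3   63.5] 69.1
scene sb 70 [ 651.3 -105.    73.7] 78.8
scene sy 63 [ 547.2 -341.5   72.9] 79.0
scene eye 167 [508.8 220.8  53.4] 57.3
scene fl 62 [557.9  -7.4  71.8] 76.9
```

View pics/end.png

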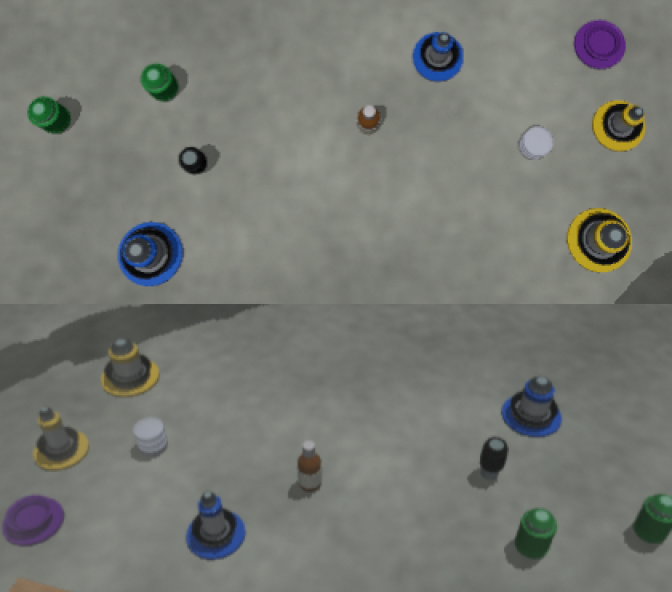

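All four stand upright and are fully seated, with tops at about 68 mm (wide) and 78 mm (slim). The eyepiece and bottle have not moved. Handing in.

```bash
python3 -c "
from workcell import *
print(close_job())"
```

```text
the job is handed in; nothing more can be done
None
```

All four objectives stand lens up, fully down in their matching colour and size bases, the eyepiece and fluid bottle are where they stood, and the job was handed in at about 44 s of the 104 s limit.

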